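# Slide the amber filter along the rail into the pocket

## Task

Push the amber filter across the board until it lies flat against the aluminium rail, then push it along the rail, keeping it against the rail all the way, into the corner pocket until it sits snug against both the rail and the end stop. Only push it gently with the fingertips - it must not be squeezed, lifted or tipped - and leave the green filter, the vial, the test-tube rack and the marker where they are. Finish with the hand clear.

Things in the scene. Friction and masses are not known exactly. Their poses are not given: they have to be found in the camera images.
- stage: filter stage of a bench photometer, fixed: a flat blue board 220 (x) by 360 (y) by 12 mm thick, origin at the centre of its underside, z up, its top 12 mm above the origin. An aluminium rail runs along its far (+x) side; at the +y end of the rail, a corner pocket 50 mm wide is made by rail, end stop and a guide wall, open towards -y and upwards, a white patch on its floor
- rail_face (a point): middle of the rail's inner face where it meets the board's top, at (75, -9, 12) mm in the board's frame, axes as the board's. The rail is 12 mm thick, 14 mm high above the board and runs from y = -177 to +159 mm; its face is the plane x = 75 mm, looking to the board's -x
- stop_face (a point): foot of the end stop's face, at (52, 150, 12) mm in the board's frame, axes as the board's. The stop is 14 mm high; its face is the plane y = 150 mm, looking to -y, from x = -1 mm to the rail. Behind it stands a white lamp house, x = 3 to 83, y = 165 to 220 mm, 45 mm high above the bench
- guide_end (a point): foot of the guide wall's face at its -y end, at (25, 114, 12) mm in the board's frame, axes as the board's. The wall is parallel to the rail, 10 mm thick, 14 mm high, its face (looking to the rail) at x = 25 mm from y = 114 to 150 mm; before it a 20 mm long lead-in flares away from the rail and reaches down to y = 95 mm
- home (a point): point on the board's top in the corner pocket: where the amber filter's origin lies when it is fully home, touching both the rail and the end stop; at (52, 127, 12) mm in the board's frame, axes as the board's
- amber_filter: amber filter, to be moved: square black frame with an orange-amber window, 46 by 46 by 16 mm, 40 to 85 g, lying loose and flat on the board. Origin at the centre of its underside, x and y along its sides, z up. It starts 70 to 110 mm short of touching the rail, turned up to 0.4 rad from the board. It slides easily (about 1 N) and swings square against the rail when pushed through its middle; pushed off-centre it turns
- green_filter: green filter, to be left alone: same frame and size with a green window, also lying on the board; the two filters may have changed places. Origin at the centre of its underside
- vial: small green glass sample vial with a white cap standing on the near side of the board, 24 mm diameter, 50 mm high, to be left alone. Origin at the centre of its underside
- tube_rack: wooden test-tube rack with tubes standing on the bench beyond the board's -y end, 75 by 130 mm, 123 mm high with its tubes, to be left alone. Origin at the centre of its underside
- marker: pink and black marker pen lying on the bench beyond the board's +y end, 130 mm long along its own x, 16 mm thick, to be left alone. Origin at the middle of its underside
Mind the look-alikes: they are no part of the job. What is shaped like the amber_filter but purple or red is not meant.

How it is judged (in metres and radians):
On the way:
1. the amber filter lies flat against the rail (gap under 3 mm, square to it), still at least 80 mm short of its place in the pocket (x of amber_filter in the frame of stage above 0.049 m and (angle between the x axis of amber_filter and the x axis of stage, either way round below 0.08 rad or angle between the x axis of amber_filter and the y axis of stage, either way round below 0.08 rad) and y of amber_filter in the frame of stage below 0.047 m), for 0.1 s.
At the end, for the whole second after the job is handed in: the amber filter lies at rest, flat on the board in the corner pocket, square to the rail within 0.08 rad, with gaps under 3 mm to the rail and to the end stop (x of amber_filter in the frame of stage above 0.049 m and y of amber_filter in the frame of stage above 0.124 m and (angle between the x axis of amber_filter and the x axis of stage, either way round below 0.08 rad or angle between the x axis of amber_filter and the y axis of stage, either way round below 0.08 rad) and z of amber_filter in the frame of stage below 0.0135 m and angle between amber_filter's own z axis and vertical below 0.05 rad and linear speed of amber_filter below 0.01 m/s); the robot touches nothing.
It fails at once if the amber filter is lifted, tipped or pushed off the board (z of amber_filter in the frame of stage below 0.007 m or z of amber_filter in the frame of stage above 0.017 m or angle between amber_filter's own z axis and vertical above 0.2 rad).
It fails at once if the amber filter is handled roughly (squeezed or pushed with more than 35 N) (contact force between the fingers and amber_filter above 35 N).
It fails at once if the amber filter is away from the rail (gap over 9 mm) on the last 80 mm of the way to the pocket (y of amber_filter in the frame of stage above 0.047 m and x of amber_filter in the frame of stage below 0.043 m).
It fails at once if the green filter or the vial is moved by more than 12 mm or tipped (distance of any of green_filter, vial from where it was at the start of the episode above 0.012 m or angle between any of green_filter, vial's own z axis and vertical above 0.25 rad).
It fails at once if the test-tube rack or the marker is moved by more than 12 mm or tipped (distance of any of tube_rack, marker from where it was at the start of the episode above 0.012 m or angle between tube_rack's own z axis and vertical above 0.25 rad).
It also fails if it takes over 67 s, if anything falls off the work surface, if the arm or the gripper's body presses on something with over 40 N, if the wrist force passes 120 N, or if a joint passes its speed limit or range.

## Robot

A 7-joint arm with a two-finger parallel gripper is mounted at the origin on the work surface. World frame = base frame: x ahead of the robot, y to its left, z up, the work surface at z = 0. Lengths are in m, angles in degrees, forces in N, time in s.
With the tool pointing down it reaches from about 0.375 to 0.925 m from the base axis. Payload 3.1 kg.
Tool frame: the origin (TCP) lies midway between the tips of the shut fingers; the grasp point (between the pads) lies 19 mm behind it (robot.grip_point_offset is the distance from the TCP to the grasp point, in m); z points along the fingers, y is the line along which they close (so a half turn about z gives the same grasp; the last joint's range is limited). The gripper opens to 85 mm and grips with 20 to 120 N. Pads are 22 mm wide; open, the fingers measure 114 mm over their backs; the gripper's body (76 mm by 85 mm) begins 54 mm behind the grasp point. The pads swing forward as they close: fully open they stand 13 mm farther back than shut.
Start: joints at [62.063, 21.939, 2.515, 91.553, -1.026, 66.532, -2.859], TCP at [0.247, -0.601, 0.231] pointing down, gripper open.
Joint ranges: [-149.38, 149.38], [-23.57, 123.04], [-84.95, 90], [0, 143.3], [-89.99, 269.99], [3.08, 112.72], [-163.45, 163.45]. Speed limits (degrees/s): [159.86, 159.86, 180, 180, 180, 180, 180].

## Interface

Orientations are given as a 3x3 rotation matrix whose columns are the frame's x, y, z axes.
In Python, from plant import robot, effector, planner, sense, imaging, order gives the robot as it stands. Calls block until the motion is done:
- robot.movep(position, orientation): joint-space move of the TCP to a pose.
- robot.line_to(position, rot=None, rate=0.15): straight line of the TCP; rot=None keeps the orientation; rate is the mean speed in m/s.
- robot.move_joints(angles): joint-space move.
- effector.command_gripper(opening, force=None): finger opening in m; force is the grip in N (None keeps the last); returns when the fingers have stopped.
- robot.wait(seconds).
- planner.solve_ik(position, orientation): joint angles nearest the present ones, or None.
- sense(): the state.
- imaging.grab_frame(name): name is "scene" or "top" or "wrist"; returns a dict with "pixels" (480x640x3 uint8, red, green, blue), "fx", "fy", "cx", "cy" (pixels), "R" (3x3) and "t" (3): a world point X has camera coordinates R X + t; the wrist camera has in their place "hand_eye" (4x4, takes a point from camera to tool coordinates, whose origin is the TCP and whose axes are the flange's). Camera axes: x right, y down, z forward; pixel columns grow to the right and rows downward; lengths in m; the calibration is good to about 2 mm. A picture is of the moment at which its call begins: read the wrist's pose just before it. There is no depth.
A pose or a line that the arm cannot do raises robot.MotionError and nothing moves.
- order.hand_in(): hands the job in; it is judged then, once.
The state is a dict: "clock": time; "qpos": joint angles; "joint_vel": joint speeds; "joint_torque": joint torques, N m; "eef_pos": TCP position; "tcp_rot": TCP orientation; "wrist_force": force on the tool from outside, world axes, zero at the start; "ft_torque": the same for the moment, N m; "width": finger opening in m; "finger_force": force on a finger pad.
Only numpy, scipy, OpenCV 4.12 (cv2) and the standard library are available. Lean on these libraries where they do the work, as an engineer would, in place of code of your own. Each camera call takes 0.05 s, during which the arm holds its last target. There are 200 camera calls.

## Working session

There is one attempt and no reset: what is moved stays moved. The work goes in short steps, each a Python script; the robot and the scene stay as the last script left them, time stands still between calls to the robot, and variables do not carry over. Pictures are saved under pics/ and viewed, at most 10 in all, crops included, and the job is handed in when it is done.

```bash
mkdir -p pics; ls
python3 - <<'E'
from plant import robot,sense,imaging
import cv2,numpy as np
for n in("top","scene"):
    f=imaging.grab_frame(n); cv2.imwrite(f"pics/{n}0.png",f["pixels"][:,:,::-1])
    np.savez(f"{n}0.npz",**f)
    print(n,f["fx"],f["fy"],f["cx"],f["cy"],np.round(f["R"],4).tolist(),f["t"])
s=sense();print(s["clock"],s["eef_pos"],s["tcp_rot"],s["width"])
E
```

```text
pics
top 501.6560893159897 501.6560893159897 317.46828019333753 239.05054244689745 [[-0.0261, -0.9996, -0.0042], [-0.997, 0.0264, -0.0733], [0.0734, 0.0023, -0.9973]] [0.01436871 0.57458583 1.10368767]
scene 561.4425236346787 561.4425236346787 324.145350304199 230.4927094542923 [[-0.7301, 0.6833, -0.0119], [0.4896, 0.5109, -0.7066], [-0.4767, -0.5217, -0.7075]] [ 0.39629883 -0.24903145  1.60226027]
0.1 [ 0.24667341 -0.60044069  0.2299776 ] [[ 9.24962940e-01  3.80055930e-01 -1.02457366e-03]
 [ 3.80057295e-01 -9.24960321e-01  2.20386226e-03]
 [-1.10099057e-04 -2.42788761e-03 -9.99997047e-01]] 0.0853680518754623
```

View pics/top0.png

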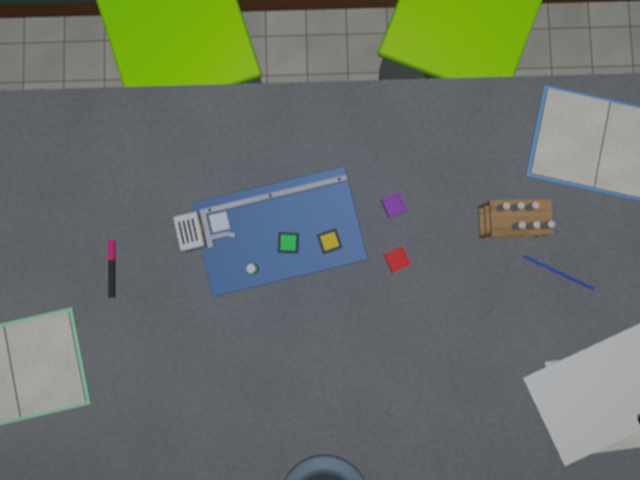

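View pics/scene0.png

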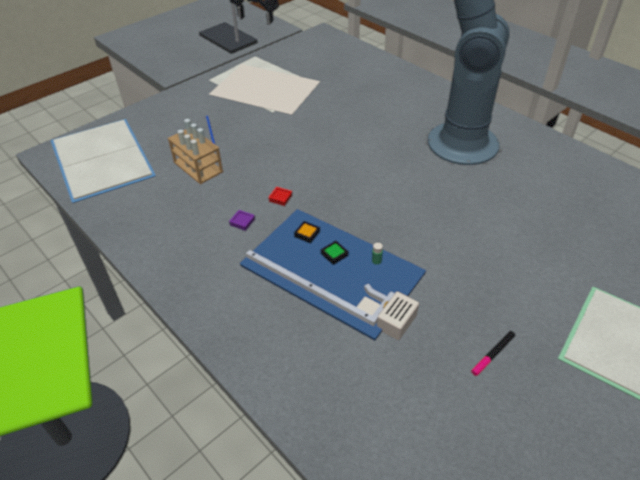

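The top view shows the board with corners at about (192,203), (346,169), (366,259) and (215,295). The rail is on the far (upper) side, the pocket is at upper left (219,221), amber is at (330,241), green at (288,243) and the vial at (251,269). The scene view agrees: amber (307,231), green (334,252), red and purple off the board. Next I'll measure these.

```bash
cat > h.py <<'E'
import cv2,numpy as np
def cam(f,T=None):
    """returns (R_wc, origin) world-from-camera; T = TCP pose for wrist"""
    if "hand_eye" in f:
        M=T@np.array(f["hand_eye"]); return M[:3,:3],M[:3,3]
    R=np.array(f["R"]); return R.T,-R.T@np.array(f["t"])
def cast(f,px,z,T=None):
    R,o=cam(f,T); px=np.asarray(px,float).reshape(-1,2)
    d=np.c_[(px[:,0]-f["cx"])/f["fx"],(px[:,1]-f["cy"])/f["fy"],np.ones(len(px))]@R.T
    return (o+d*((z-o[2])/d[:,2])[:,None])[:,:2]
def mask(f,lo,hi):
    return cv2.inRange(cv2.cvtColor(np.ascontiguousarray(f["pixels"]),cv2.COLOR_RGB2HSV),lo,hi)
HS=dict(board=((100,90,60),(120,255,255)),amber=((12,120,90),(30,255,255)),green=((50,120,80),(75,255,255)))
def rect(f,name,z,T=None):
    cs,_=cv2.findContours(mask(f,*HS[name]),cv2.RETR_EXTERNAL,cv2.CHAIN_APPROX_NONE)
    out=[]
    for c in sorted(cs,key=cv2.contourArea)[::-1][:3]:
        if cv2.contourArea(c)<20: continue
        P=cast(f,c,z,T); r=cv2.minAreaRect((P*1000).astype(np.float32))
        out.append((np.round(r[0],1),np.round(r[1],1),round(r[2],1),c.reshape(-1,2).mean(0).round()))
    return out
def pose(s):
    T=np.eye(4);T[:3,:3]=s["tcp_rot"];T[:3,3]=s["eef_pos"];return T
E
python3 - <<'E'
from h import *
for n in("top","scene"):
    f=dict(np.load(f"{n}0.npz"))
    for k,z in(("board",.012),("amber",.028),("green",.028)):
        print(n,k,*rect(f,k,z),sep="\n  ")
E
```

```text
top
  board
  (array([579.9,  83. ]), array([183.7, 357.7]), 12.0, array([281., 240.]))
  (array([692.8, 107. ]), array([ 22.3, 356.7]), 12.2, array([268., 188.]))
  (array([ 781.5, -631.5]), array([261.8, 218.6]), 75.7, array([572., 141.]))
top
  amber
  (array([570.1, -26.8]), array([33.9, 33.9]), 16.9, array([329., 241.]))
top
  green
  (array([569.5,  66.2]), array([33.5, 35.8]), 88.7, array([288., 242.]))
scene
  board
  (array([577.5,  82. ]), array([172.2, 359.9]), 12.0, array([345., 263.]))
  (array([697.9, 108.7]), array([ 32. , 358.3]), 13.2, array([311., 298.]))
  (array([ 785.4, -646.4]), array([307.1, 217.9]), 75.7, array([104., 171.]))
scene
  amber
  (array([573.2, -27.3]), array([36.8, 36.7]), 17.5, array([307., 230.]))
  (array([-340.1, -862.1]), array([128.4,  60.1]), 80.4, array([335.,   6.]))
  (array([-317.6,  232.9]), array([27.3, 27.7]), 80.0, array([597., 124.]))
scene
  green
  (array([573. ,  65.6]), array([35.5, 35. ]), 82.9, array([334., 250.]))
```

Both views agree: stage at about (597, 86.5) mm with yaw 12°. In the board frame amber is near (-49, -105) mm and green near (-31, -14) mm, and the sizes match the given ones. I'll move in for a closer wrist look.

```bash
cat >> h.py <<'E'
YAW=np.radians(12.05); C0=np.array([.5967,.0865])
def setboard(c,yaw):
    global C0,YAW; C0,YAW=np.array(c),yaw
def B(x,y,z):  # board mm -> world m
    c,s=np.cos(YAW),np.sin(YAW); return np.r_[C0+np.array([c*x-s*y,s*x+c*y])/1000,z/1000]
def toB(P):
    d=(np.asarray(P)[...,:2]-C0)*1000;c,s=np.cos(YAW),np.sin(YAW)
    return np.stack([c*d[...,0]+s*d[...,1],-s*d[...,0]+c*d[...,1]],-1)
def rot(deg):  # tool down, tool x at board-yaw+deg
    a=YAW+np.radians(deg); c,s=np.cos(a),np.sin(a)
    return np.array([[c,s,0],[s,-c,0],[0,0,-1.]])
E
python3 - <<'E'
from h import *
from plant import robot,sense,imaging,planner,effector
print([ (d,planner.solve_ik(B(52,0,60),rot(d)) is not None) for d in (0,90,-90,180)])
robot.movep(B(-70,-100,300),rot(0))
effector.command_gripper(0.004)
s=sense();f=imaging.grab_frame("wrist")
np.savez("w1.npz",T=pose(s),**f);cv2.imwrite("pics/w1.png",f["pixels"][:,:,::-1])
print(s["clock"],s["eef_pos"],s["width"],s["wrist_force"],np.round(f["hand_eye"],3))
T=pose(s)
for k,z in(("amber",.028),("green",.028),("board",.012)):
    for r in rect(f,k,z,T): print(k,*r,toB(r[0]/1000))
E
```

```text
[(0, True), (90, True), (-90, True), (180, True)]
3.1667 [ 0.5491181  -0.02585878  0.30000987] 0.003940964136341808 [ 0.24820203 -0.47298186  1.02146228] [[-0.001 -0.955 -0.296  0.076]
 [ 1.    -0.001 -0.    -0.   ]
 [ 0.    -0.296  0.955 -0.142]
 [ 0.     0.     0.     1.   ]]
amber [572.4 -26.2] [34.8 35.3] 17.2 [322. 167.] [ -47.29240748 -105.14375015]
amber [606.8 264.8] [16.4  5.7] 11.0 [40. 71.] [ 47.10029078 172.26277197]
green [571.5  66. ] [34.6 34.4] 85.6 [235. 149.] [-28.92442467 -14.78741552]
board [582.6  83.4] [183.3 357.4] 12.0 [215. 125.] [-14.43648979  -0.08810454]
board [693.8 107.1] [ 24.5 357.2] 12.0 [213.  11.] [99.26104157 -0.12500624]
```

View pics/w1.png

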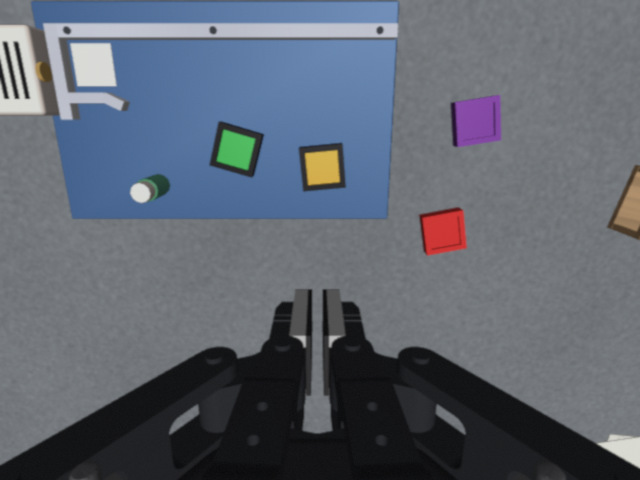

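The wrist view shows amber at (322,167), green at (237,149), and the vial at (145,190), well away from the push path. The board agrees to within about 1 mm. Next I'll push amber to the rail.

```bash
sed -i 's/C0=np.array(\[.5967,.0865\])/C0=np.array([.5973,.0867])/' h.py
python3 - <<'E'
from h import *
from plant import robot,sense,imaging,effector
effector.command_gripper(0.010)
Y=-105
robot.movep(B(-108,Y,70),rot(0)); robot.line_to(B(-108,Y,17),rate=.08)
s=sense();F0=np.array(s["wrist_force"]);print(s["clock"],s["eef_pos"],s["width"],F0)
robot.line_to(B(5,Y,17),rate=.06)
n=B(1,0,0)-B(0,0,0);n/=np.linalg.norm(n)
x=5
while x<28:
    x+=1.5;robot.line_to(B(x,Y,17),rate=.03)
    s=sense();F=-(np.array(s["wrist_force"])-F0)@n;print(x,toB(s["eef_pos"]).round(1),round(F,1))
    if F>6:break
s=sense();f=imaging.grab_frame("wrist");cv2.imwrite("pics/w2.png",f["pixels"][:,:,::-1])
T=pose(s);print(s["clock"])
for r in rect(f,"amber",.028,T): print(*r,toB(r[0]/1000))
f=imaging.grab_frame("top")
for k in("amber","green"):
  for r in rect(f,k,.028): print(k,*r,toB(r[0]/1000))
E
```

```text
5.1917 [ 0.51376263 -0.03840592  0.0169473 ] 0.010152271166095671 [-1.14215767 -0.39755483 -0.17748411]
6.5 [   6.6 -105.1] -0.8
8.0 [   8.3 -105. ] -1.3
9.5 [   9.7 -105. ] 0.2
11.0 [  11.2 -105. ] -1.4
12.5 [  12.7 -105. ] -1.4
14.0 [  14.2 -105. ] -1.5
15.5 [  15.7 -105. ] -1.9
17.0 [  17.2 -105. ] -1.0
18.5 [  18.7 -105. ] -1.5
20.0 [  19.6 -105. ] -0.2
21.5 [  19.6 -105.1] 3.2
23.0 [  19.6 -105.1] 6.5
10.225
[673.5  -6.8] [32.6 33.7] 12.0 [324. 235.] [  55.00144649 -107.34771019]
green [569.5  66.2] [33.5 35.8] 88.7 [288. 242.] [-31.46713572 -14.24462598]
```

View pics/w2.png

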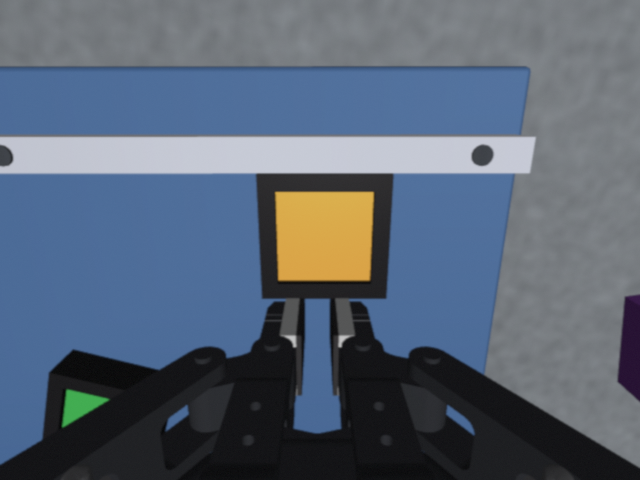

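Amber now lies flush on the rail, square at 12.0° (the board's own yaw), with its window at (324,235). The clock reads 10.2 s. Next I'll go round behind it and push along the rail.

Run:
```python
from h import *
from plant import robot,sense,imaging,effector
robot.line_to(B(0,-105,17),rate=.08); robot.line_to(B(0,-105,70),rate=.15)
effector.command_gripper(0.004)
robot.movep(B(51,-155,75),rot(90)); robot.line_to(B(51,-155,18),rate=.08)
s=sense();F0=np.array(s["wrist_force"]);print(s["clock"],s["eef_pos"],s["width"])
ex=(B(1,0,0)-B(0,0,0))*1000;ey=(B(0,1,0)-B(0,0,0))*1000
y=-155
while y<55:
    y=min(y+15,55);x=51+2.*(y+140)/230
    robot.line_to(B(x,y,18),rate=.06)
    s=sense();F=-(np.array(s["wrist_force"])-F0)
    print(toB(s["eef_pos"]).round(1),(F@ex).round(1),(F@ey).round(1))
    if abs(F@ex)>12 or F@ey>12:break
    if y in(-65,10,55):
        T=pose(s);f=imaging.grab_frame("wrist")
        for r in rect(f,"amber",.028,T)[:1]: print("amber",r[1:3],toB(r[0]/1000))
cv2.imwrite("pics/w3.png",f["pixels"][:,:,::-1]);print(sense()["clock"])
```

```text
13.6833 [ 0.68000736 -0.05408611  0.01836831] 0.0039336143586313505
[  51.3 -138.5] 0.8 0.6
[  51.2 -123.7] 0.5 0.1
[  51.4 -108.7] 0.2 0.3
[ 51.5 -93.7] -0.0 -0.3
[ 51.6 -78.7] 0.5 0.4
[ 51.7 -63.7] 0.8 0.3
amber (array([33.8, 32.7]), 12.1) [ 53.78613095 -26.81962188]
[ 51.8 -48.6] 0.3 1.3
[ 51.9 -33.7] 0.9 0.9
[ 52.1 -18.7] 0.7 0.2
[52.2 -3.7] 0.8 0.8
[52.3 11.2] 0.3 0.4
amber (array([33.8, 32.7]), 12.1) [53.4202914  48.10771734]
[52.4 26.3] -0.4 0.4
[52.5 41.3] 0.7 -0.2
[52.6 56.3] 0.1 0.1
amber (array([33.6, 32.7]), 12.1) [52.80542604 93.12806763]
19.4333
```

View pics/w3.png

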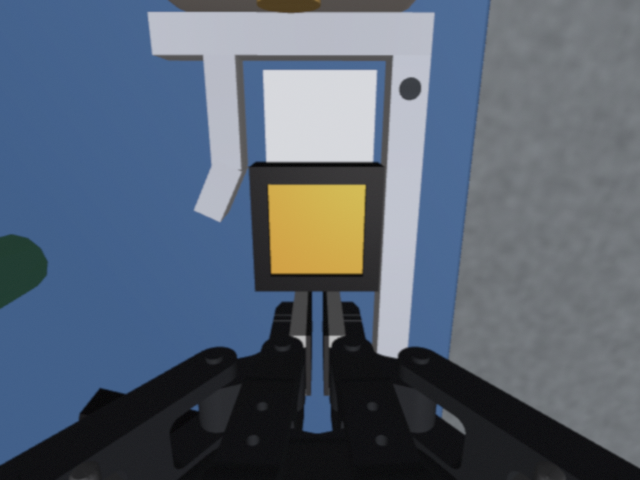

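Amber (window at (316,229)) is square, touching the rail and aligned with the pocket. I'll push it the rest of the way.

Run:
```python
from h import *
from plant import robot,sense,imaging
s=sense();F0=np.array(s["wrist_force"]);ex=(B(1,0,0)-B(0,0,0))*1000;ey=(B(0,1,0)-B(0,0,0))*1000
y=56
while y<105:
    y+=6 if y<80 else 1.5
    robot.line_to(B(52.7,y,18),rate=.04)
    s=sense();F=-(np.array(s["wrist_force"])-F0)
    print(y,toB(s["eef_pos"]).round(1),(F@ex).round(1),(F@ey).round(1))
    if abs(F@ex)>10 or F@ey>6:break
T=pose(s);f=imaging.grab_frame("wrist")
for r in rect(f,"amber",.028,T)[:1]: print("amber",r[1:3],toB(r[0]/1000))
cv2.imwrite("pics/w4.png",f["pixels"][:,:,::-1]);print(sense()["clock"])
```

```text
62 [52.7 62.7] 1.7 0.0
68 [52.6 68.8] 0.4 -0.9
74 [52.6 74.8] 1.1 0.0
80 [52.6 80.8] 0.7 -1.2
81.5 [52.7 81.6] 0.8 -0.3
83.0 [52.7 83.1] 1.4 -0.7
84.5 [52.7 84.7] 1.2 -0.2
86.0 [52.7 86.3] 1.3 -0.6
87.5 [52.7 87.8] 1.5 -0.1
89.0 [52.7 89.3] 0.6 0.4
90.5 [52.7 90.8] 0.1 0.4
92.0 [52.7 92.3] 0.1 -0.9
93.5 [52.8 93. ] 1.3 0.4
95.0 [52.8 93.1] 1.8 3.4
96.5 [52.8 93.1] 1.5 5.8
98.0 [52.8 93.1] 2.7 6.7
amber (array([33.6, 32.6]), 11.9) [ 51.90500009 128.1885758 ]
23.7083
```

View pics/w4.png

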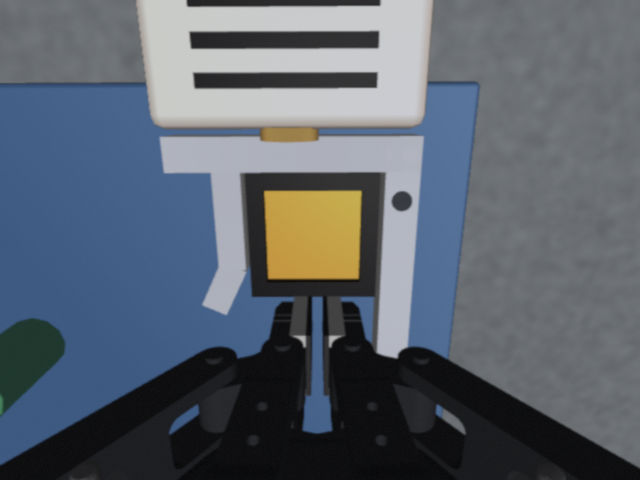

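Amber is seated against the end stop. A thin gap seems to remain at the rail side (columns 380–384), so I'll measure it.

Run:
```python
import cv2
g=cv2.cvtColor(cv2.imread("pics/w4.png"),cv2.COLOR_BGR2GRAY)
for r in(185,220,260,285):print(r,g[r,236:258].tolist(),g[r,370:392].tolist())
im=cv2.imread("pics/w4.png")[160:310,200:420];cv2.imwrite("pics/w4c.png",cv2.resize(im,None,fx=3.5,fy=3.5,interpolation=cv2.INTER_CUBIC))
```

```text
185 [176, 176, 176, 169, 142, 107, 89, 83, 75, 59, 43, 40, 41, 40, 40, 40, 40, 40, 41, 41, 43, 41] [53, 52, 53, 53, 54, 53, 53, 54, 54, 59, 67, 74, 77, 81, 104, 150, 177, 182, 183, 183, 183, 183]
220 [176, 177, 176, 177, 176, 171, 150, 116, 91, 85, 76, 61, 43, 36, 38, 37, 37, 38, 37, 37, 39, 38] [49, 50, 48, 48, 47, 48, 49, 52, 62, 71, 75, 78, 97, 144, 174, 182, 184, 183, 184, 183, 184, 184]
260 [177, 176, 176, 177, 176, 177, 176, 176, 169, 136, 99, 86, 79, 65, 45, 36, 33, 34, 34, 35, 33, 36] [41, 42, 42, 42, 43, 46, 58, 70, 74, 78, 98, 144, 175, 183, 184, 183, 185, 184, 184, 185, 184, 184]
285 [176, 176, 173, 161, 133, 107, 96, 96, 95, 97, 96, 97, 96, 94, 84, 62, 39, 31, 30, 31, 32, 31] [38, 38, 37, 39, 44, 58, 70, 75, 80, 107, 152, 178, 184, 185, 185, 184, 185, 184, 184, 185, 184, 184]
```

View pics/w4c.png

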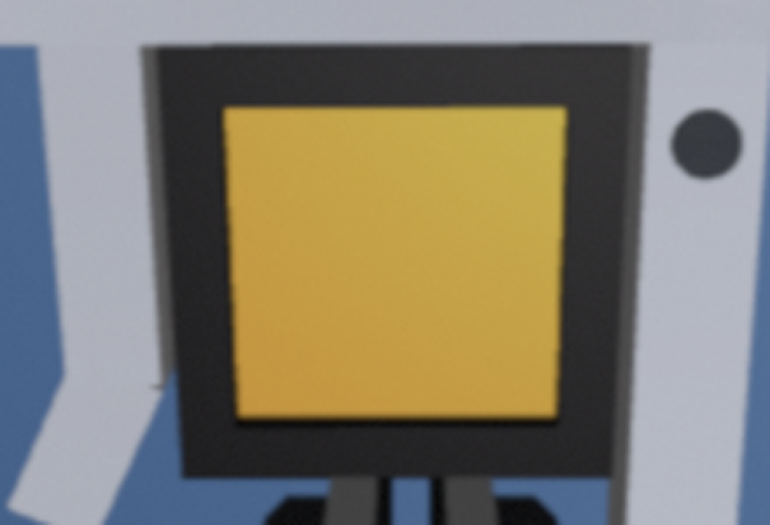

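The left and right gaps are equal in pixels. They total about 3.9 mm, as the 4 mm of play predicts, so the rail gap is about 2 mm and within tolerance. I'll try a gentle friction nudge towards the rail for margin, then withdraw and check.

Run:
```python
from h import *
from plant import robot,sense,imaging
robot.line_to(B(52.7,94.5,18),rate=.03)
for x in(54,55,56,57):
    robot.line_to(B(x,94.5,18),rate=.02);s=sense();print(toB(s["eef_pos"]).round(1),s["wrist_force"].round(1) if hasattr(s["wrist_force"],"round") else s["wrist_force"])
T=pose(s);f=imaging.grab_frame("wrist");np.savez("w5.npz",T=T,**f)
print("amber",[(r[1:3],toB(r[0]/1000)) for r in rect(f,"amber",.028,T)[:1]])
g=cv2.cvtColor(f["pixels"],cv2.COLOR_RGB2GRAY)
for r in(220,260):print(g[r,220:258].tolist(),g[r,355:392].tolist())
robot.line_to(B(55,60,18),rate=.08);robot.line_to(B(52,60,110),rate=.15)
s=sense();T=pose(s);f=imaging.grab_frame("wrist");cv2.imwrite("pics/w6.png",f["pixels"][:,:,::-1])
print("amber",[(r[1:3],toB(r[0]/1000)) for r in rect(f,"amber",.028,T)[:1]],s["clock"])
```

```text
[53.2 93.1] [-0.8 -5.5  2.9]
[53.6 93.1] [-1.2 -5.4  3.6]
[54.2 93.1] [-1.5 -6.3  1.6]
[54.9 93. ] [-2.  -6.1  2.5]
amber [((array([33.6, 32.4]), 12.1), array([ 52.05884021, 127.9512296 ]))]
[176, 176, 175, 176, 176, 176, 176, 175, 175, 176, 175, 176, 175, 175, 175, 169, 143, 109, 89, 83, 77, 61, 43, 38, 37, 37, 36, 37, 38, 38, 36, 37, 37, 37, 38, 38, 39, 37] [104, 60, 48, 49, 48, 48, 48, 47, 48, 47, 49, 48, 49, 49, 48, 48, 48, 53, 66, 74, 76, 81, 108, 151, 178, 182, 182, 183, 183, 183, 183, 183, 183, 183, 183, 183, 184]
[175, 176, 176, 176, 176, 176, 177, 176, 177, 176, 177, 177, 176, 176, 175, 176, 176, 175, 165, 133, 98, 85, 80, 68, 49, 36, 33, 34, 33, 33, 34, 34, 33, 34, 35, 33, 33, 34] [62, 42, 42, 42, 42, 42, 42, 43, 42, 43, 42, 41, 42, 41, 42, 47, 57, 68, 75, 81, 109, 152, 177, 183, 184, 183, 183, 183, 184, 184, 184, 183, 183, 182, 182, 183, 183]
amber [((array([34.2, 33.9]), 13.2), array([ 51.850075  , 126.97326381]))] 26.375
```

View pics/w6.png

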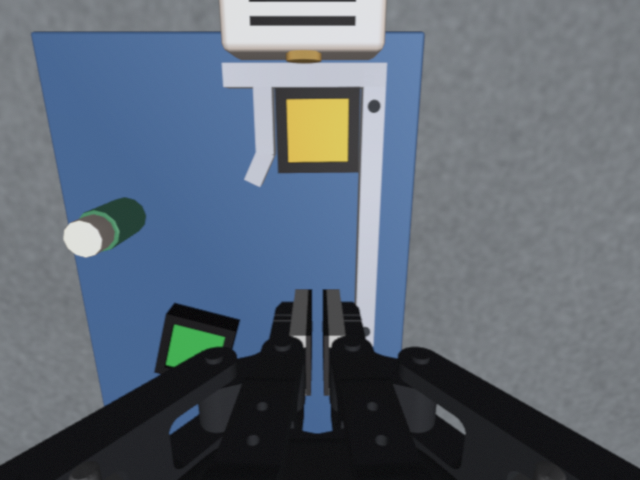

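The filter sits square against the stop with its window at (318,130). The rail gap is about 2 mm, under the 3 mm limit, and the green filter and vial are in place. The hand is clear, so I'm handing in.

```bash
python3 -c "
from plant import robot,order,sense
robot.wait(0.3);print(sense()['clock']);print(order.hand_in())"
```

```text
26.725
the job is handed in; nothing more can be done
None
```

I pushed the amber filter flat to the rail and along it into the corner pocket, and handed the job in at 26.7 s with the hand clear; it sits against the end stop, square, with a measured gap of about 2 mm to the rail (limit 3 mm) that a gentle nudge did not close, and the judge's verdict was not shown.

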